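# Make up two laboratory practical kits from the stock

### The job

Make up two practical kits in the blue trays from the pieces in the middle of the bench: in the three-place tray stand the carton in the middle place, with a small beaker in one end place and the dropper bottle in the other (either way round), so that the carton keeps the two glass pieces apart; in the two-place tray stand the other small beaker and the powder jar, one to a place, either way round. Set each piece down gently, upright and flat on the floor of its place, without dropping it or tipping it over on the way. Leave the big beaker, the big bottle and the crucible standing where they are.

Things in the scene. Friction and masses are not known exactly. Their poses are not given: they have to be found in the camera images.
- tray3: Shallow blue plastic kit tray with three square places in one row, 238 mm long, 82 mm wide, fixed to the bench. Low walls: rim 14 mm above the bench, floor 4 mm above the bench (so 10 mm deep); walls and partitions 4 mm thick, each place 74 by 74 mm inside. Origin: centre of its underside, on the bench; x runs along the row, z up. Centres of the places: x = -78, 0 and +78 mm, y = 0. It may be on the robot's left or right.
- tray2: Shallow blue plastic kit tray with two square places in one row, 160 mm long, 82 mm wide, fixed to the bench. Low walls: rim 14 mm above the bench, floor 4 mm above the bench (so 10 mm deep); walls and partitions 4 mm thick, each place 74 by 74 mm inside. Origin: centre of its underside, on the bench; x runs along the row, z up. Centres of the places: x = -39 and +39 mm, y = 0. It may be on the robot's left or right.
- beaker_a: Small clear glass beaker, a straight round cup open at the top with a thin white rim line, 50 mm across and 70 mm high, wall 3 mm, about 60 g. One of two alike (either may go to either kit). Grip it round the outside. Origin: centre of its underside; z up.
- beaker_b: Small clear glass beaker, a straight round cup open at the top with a thin white rim line, 50 mm across and 70 mm high, wall 3 mm, about 60 g. One of two alike (either may go to either kit). Grip it round the outside. Origin: centre of its underside; z up.
- dropper: Dropper bottle: small brown glass bottle 42 mm across with straight sides up to 54 mm, a sloping shoulder, a narrow black cap (24 mm across, 66 to 78 mm up) and a pointed black rubber teat; 93 mm high in all, about 100 g. Grip it round the straight body. Origin: centre of its underside; z up.
- jar: Powder jar: squat white plastic jar with a flush white lid and a thin grey seam, 54 mm across and 60 mm high, straight sides, about 100 g. Origin: centre of its underside; z up.
- carton: Small brown cardboard carton with a paper band, rectangular, 48 mm (its x) by 40 mm (its y), 66 mm high, about 90 g, rigid; it stands at any yaw and must be turned about in line with the tray to fit a place well. Origin: centre of its underside; z up.
- big_beaker: Bystander, not for the kits: big clear glass beaker, 68 mm across, 92 mm high. Origin: centre of its underside; z up.
- big_bottle: Bystander, not for the kits: big brown glass bottle, 60 mm across, with a broad flat black cap (37 mm across), 92 mm high. Origin: centre of its underside; z up.
- crucible: Bystander, not for the kits: small white porcelain crucible, an open cup that widens from 32 mm at the foot to 52 mm at the rim, 36 mm high. Origin: centre of its underside; z up.

How it is judged:
At the end, for the whole second after the job is handed in: Three-place tray: carton in the middle, a small beaker and the dropper bottle in the ends. Two-place tray: other small beaker and jar, one each. All within 20 mm of the place's centre along each tray axis, underside within 3 mm of the floor, upright within 0.1 rad, at rest (x of carton in the frame of tray3 between -0.02 and 0.02 m and y of carton in the frame of tray3 between -0.02 and 0.02 m and z of carton in the frame of tray3 between 0.001 and 0.007 m and ((((x of beaker_a in the frame of tray3 between 0.058 and 0.098 m and y of beaker_a in the frame of tray3 between -0.02 and 0.02 m and z of beaker_a in the frame of tray3 between 0.001 and 0.007 m and x of dropper in the frame of tray3 between -0.098 and -0.058 m and y of dropper in the frame of tray3 between -0.02 and 0.02 m and z of dropper in the frame of tray3 between 0.001 and 0.007 m) or (x of beaker_a in the frame of tray3 between -0.098 and -0.058 m and y of beaker_a in the frame of tray3 between -0.02 and 0.02 m and z of beaker_a in the frame of tray3 between 0.001 and 0.007 m and x of dropper in the frame of tray3 between 0.058 and 0.098 m and y of dropper in the frame of tray3 between -0.02 and 0.02 m and z of dropper in the frame of tray3 between 0.001 and 0.007 m)) and ((x of beaker_b in the frame of tray2 between 0.019 and 0.059 m and y of beaker_b in the frame of tray2 between -0.02 and 0.02 m and z of beaker_b in the frame of tray2 between 0.001 and 0.007 m and x of jar in the frame of tray2 between -0.059 and -0.019 m and y of jar in the frame of tray2 between -0.02 and 0.02 m and z of jar in the frame of tray2 between 0.001 and 0.007 m) or (x of beaker_b in the frame of tray2 between -0.059 and -0.019 m and y of beaker_b in the frame of tray2 between -0.02 and 0.02 m and z of beaker_b in the frame of tray2 between 0.001 and 0.007 m and x of jar in the frame of tray2 between 0.019 and 0.059 m and y of jar in the frame of tray2 between -0.02 and 0.02 m and z of jar in the frame of tray2 between 0.001 and 0.007 m))) or (((x of beaker_b in the frame of tray3 between 0.058 and 0.098 m and y of beaker_b in the frame of tray3 between -0.02 and 0.02 m and z of beaker_b in the frame of tray3 between 0.001 and 0.007 m and x of dropper in the frame of tray3 between -0.098 and -0.058 m and y of dropper in the frame of tray3 between -0.02 and 0.02 m and z of dropper in the frame of tray3 between 0.001 and 0.007 m) or (x of beaker_b in the frame of tray3 between -0.098 and -0.058 m and y of beaker_b in the frame of tray3 between -0.02 and 0.02 m and z of beaker_b in the frame of tray3 between 0.001 and 0.007 m and x of dropper in the frame of tray3 between 0.058 and 0.098 m and y of dropper in the frame of tray3 between -0.02 and 0.02 m and z of dropper in the frame of tray3 between 0.001 and 0.007 m)) and ((x of beaker_a in the frame of tray2 between 0.019 and 0.059 m and y of beaker_a in the frame of tray2 between -0.02 and 0.02 m and z of beaker_a in the frame of tray2 between 0.001 and 0.007 m and x of jar in the frame of tray2 between -0.059 and -0.019 m and y of jar in the frame of tray2 between -0.02 and 0.02 m and z of jar in the frame of tray2 between 0.001 and 0.007 m) or (x of beaker_a in the frame of tray2 between -0.059 and -0.019 m and y of beaker_a in the frame of tray2 between -0.02 and 0.02 m and z of beaker_a in the frame of tray2 between 0.001 and 0.007 m and x of jar in the frame of tray2 between 0.019 and 0.059 m and y of jar in the frame of tray2 between -0.02 and 0.02 m and z of jar in the frame of tray2 between 0.001 and 0.007 m)))) and angle between each of beaker_a, beaker_b, dropper, jar, carton's own z axis and vertical below 0.1 rad and linear speed of each of beaker_a, beaker_b, dropper, jar, carton below 0.02 m/s); the robot touches nothing.
It fails at once if one of the five kit pieces is tipped over (leans more than about 45 degrees) (angle between any of beaker_a, beaker_b, dropper, jar, carton's own z axis and vertical above 0.8 rad).
It fails at once if the big beaker, the big bottle or the crucible is shifted by more than 20 mm or tipped (distance of any of big_beaker, big_bottle, crucible from where it was at the start of the episode above 0.02 m or angle between any of big_beaker, big_bottle, crucible's own z axis and vertical above 0.5 rad).
It fails at once if a piece is dropped into a tray: it comes down on the tray's floor faster than 0.6 m/s (a fall of about 20 mm) ((horizontal distance between beaker_a and tray3 below 0.12 m and height (world z) of beaker_a below 0.04 m and linear speed of beaker_a above 0.6 m/s) or (horizontal distance between beaker_a and tray2 below 0.08 m and height (world z) of beaker_a below 0.04 m and linear speed of beaker_a above 0.6 m/s) or (horizontal distance between beaker_b and tray3 below 0.12 m and height (world z) of beaker_b below 0.04 m and linear speed of beaker_b above 0.6 m/s) or (horizontal distance between beaker_b and tray2 below 0.08 m and height (world z) of beaker_b below 0.04 m and linear speed of beaker_b above 0.6 m/s) or (horizontal distance between dropper and tray3 below 0.12 m and height (world z) of dropper below 0.04 m and linear speed of dropper above 0.6 m/s) or (horizontal distance between dropper and tray2 below 0.08 m and height (world z) of dropper below 0.04 m and linear speed of dropper above 0.6 m/s) or (horizontal distance between jar and tray3 below 0.12 m and height (world z) of jar below 0.04 m and linear speed of jar above 0.6 m/s) or (horizontal distance between jar and tray2 below 0.08 m and height (world z) of jar below 0.04 m and linear speed of jar above 0.6 m/s) or (horizontal distance between carton and tray3 below 0.12 m and height (world z) of carton below 0.04 m and linear speed of carton above 0.6 m/s) or (horizontal distance between carton and tray2 below 0.08 m and height (world z) of carton below 0.04 m and linear speed of carton above 0.6 m/s)).
It also fails if it takes over 120 s, if anything falls off the work surface, if the arm or the gripper's body presses on something with over 40 N, if the wrist force passes 120 N, or if a joint passes its speed limit or range.

### The arm

A 7-joint arm with a two-finger parallel gripper is mounted at the origin on the work surface. World frame = base frame: x ahead of the robot, y to its left, z up, the work surface at z = 0. Lengths are in m, angles in rad, forces in N, time in s.
With the tool pointing down it reaches from about 0.35 to 0.9 m from the base axis. Payload 8.1 kg.
Tool frame: the origin (TCP) lies midway between the tips of the shut fingers; the grasp point (between the pads) lies 19 mm behind it; z points along the fingers, y is the direction in which the jaws open and shut (so a half turn about z gives the same grasp; the last joint's range is limited). The gripper opens to 92 mm and grips with 3 to 60 N. Pads are 19 mm wide; open, the fingers measure 130 mm over their backs; the gripper's body (75 mm by 190 mm) begins 47 mm behind the grasp point.
Start: joints at [-1.395, 0.434, 0.025, 1.573, -0.012, 1.134, -0.075], TCP at [0.172, 0.601, 0.227] pointing down, gripper open.
Joint ranges: [-2.62, 2.62], [-0.44, 2.09], [-1.27, 1.32], [0.08, 2.57], [-1.32, 4.46], [0.12, 2], [-2.74, 2.74]. Speed limits (rad/s): [2.22, 2.22, 3.01, 3.01, 3.14, 3.14, 3.14].

### API

Orientations are given as a unit quaternion [w, x, y, z].
In Python, from cell import bot, camera, workorder gives the robot as it stands. The module is installed in compiled form; this text tells all that it offers.
- The arm moves only by the tool move_arm, never from a script. Its argument "targets" is a list that holds one entry, the list of rows, each a list of 4 numbers: the shift along the tool's x, y, z in cm, then the turn about the tool's z in rad. A call has 1 to 12 rows; each row shifts and turns the pose as measured when the row begins, along the tool's axes as they then stand; what a row does not reach is not made up. A row lasts 1/10 s, in which the tool goes at most 50 mm and 8.59 degrees, less where a joint would pass 70% of its speed; a pose out of reach is approached as far as the arm can. A call with a gripper value outside its range is refused whole. "gripper" is the closure, from -1 (fully open) to 1 (shut), set as the call begins (left out, the last holds). The fingers move at their own pace and stop on an object; the grip force is fixed at half the most. Time passes only in rows, so rows that do not move let the fingers close. It gives the time, the measured TCP pose, the force and the opening at its end, in the units of the state.
- bot.read_state(): the state, without advancing time (a new reading comes with each control period).
- camera(name): name is "scene" or "top" or "wrist"; returns a dict with "frame" (420x560x3 uint8, red, green, blue), "mtx" (3x3 intrinsics, pixels), "distortion" ([k1, k2, p1, p2, k3] as OpenCV has them; the pictures are not rectified), "eye" and "rotation" of the camera in the world. Camera axes: x right, y down, z forward; pixel columns grow to the right and rows downward; lengths in m; the calibration is good to about 2 mm. A picture is of the moment at which its call begins. There is no depth.
- workorder.close_job(): hands the job in, once; it reports no verdict.
The state is a dict: "clock": time; "joint_pos": joint angles; "qvel": joint speeds; "effort": joint torques, N m; "position": TCP position; "tcp_rot": TCP orientation; "contact_force": force on the tool from outside, world axes, zero at the start; "torque": the same for the moment, N m; "gripper_width": opening from 0.0 (shut) to 1.0 (fully open).
Only numpy, scipy, OpenCV 4.12 (cv2) and the standard library are available. Lean on these libraries where they do the work, as an engineer would, in place of code of your own. Each camera call takes 0.05 s, during which the arm holds its last target. There are 200 camera calls.

## Working session

There is one attempt and no reset: what is moved stays moved. The work goes in short steps, Python scripts to look and compute and a tool call to move; the robot and the scene stay as the last step left them, time stands still between calls to the robot, and variables do not carry over. Pictures are saved under pics/ and viewed, about 12 in all and at most 16, crops included, and the job is handed in when it is done.

Besides the shell and the picture viewer there is one more tool, called by a JSON object that holds its "name" and its "arguments". move_arm: Moves the arm, as the interface text tells. Its arguments: {"type":"object","properties":{"targets":{"type":"array"},"gripper":{"type":"number"}},"required":["targets"]}

```bash
mkdir -p pics; python3 - <<'E'
from cell import bot,camera
import cv2
s=bot.read_state()
print(s)
for n in("top","scene"):
    c=camera(n);cv2.imwrite(f"pics/{n}0.png",c["frame"][:,:,::-1]);print(n,c["mtx"],c["distortion"],c["eye"],c["rotation"])
E
```

```text
{'clock': 0.0, 'joint_pos': array([-1.39460941,  0.43521172,  0.02499759,  1.57409032, -0.01160005,
        1.13402233, -0.07510884]), 'qvel': array([-3.42357561e-04, -2.07867762e-04, -6.27334704e-04,  2.18583351e-03,
        5.89548688e-04, -3.75239123e-05, -1.71753542e-03]), 'effort': array([-8.06967564e-04, -6.67848372e+01,  9.84501690e-01, -3.14465368e+01,
       -6.04910916e-02,  4.26161487e-02,  1.55110242e-04]), 'position': array([0.17192064, 0.60035209, 0.22595489]), 'tcp_rot': array([-3.35621198e-05,  1.38992417e-01,  9.90293128e-01, -7.92604085e-04]), 'contact_force': array([ 0.70213926, -0.09497375, -0.15229566]), 'torque': array([-0.00258419, -0.04513404,  0.04736278]), 'gripper_width': 1.0001331906657431}
top [[447.54646917   0.         284.04060854]
 [  0.         447.54646917 198.43669998]
 [  0.           0.           1.        ]] [-0.06561933  0.          0.          0.          0.        ] [0.49529038 0.00304148 0.99872733] [-0.02256206  0.70993181 -0.70354042  0.0227743 ]
scene [[510.8357694    0.         280.62174515]
 [  0.         510.8357694  205.54927007]
 [  0.           0.           1.        ]] [0.02443983 0.         0.         0.         0.        ] [ 1.06524361 -0.63190596  0.76552601] [-0.38368924  0.862168    0.30476505 -0.12871349]
```

View pics/top0.png

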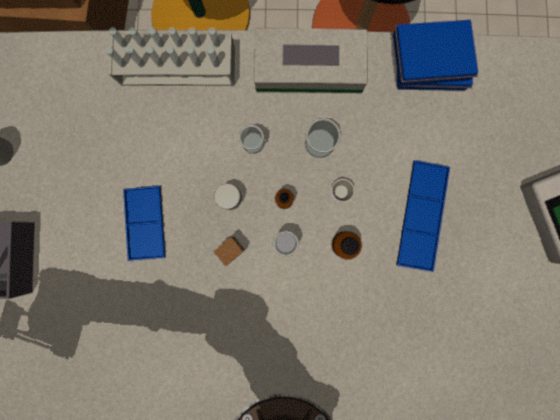

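View pics/scene0.png

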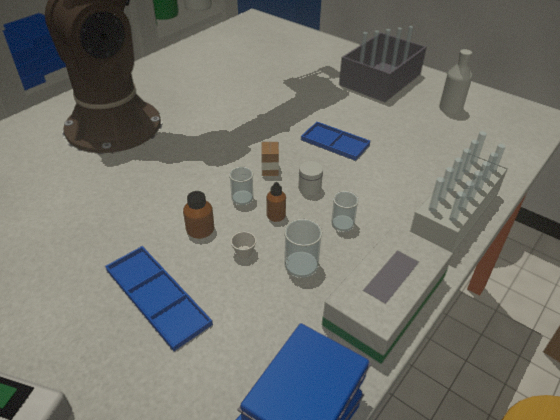

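The top view shows tray2 at (144,222) and tray3 at (423,215). The small beakers are at (252,138) and (286,242), the jar at (228,196), the dropper at (285,198) and the carton at (229,250). The bystanders are the big beaker (322,138), the crucible (343,189) and the big bottle (347,245).

```bash
cat > h.py <<'E'
import numpy as np, cv2
from scipy.spatial.transform import Rotation as R
from cell import bot,camera
def rot(q): return R.from_quat(np.roll(q,-1)).as_matrix()
def unproj(c,uv,z):
    p=cv2.undistortPoints(np.array(uv,float).reshape(-1,1,2),c["mtx"],np.array(c["distortion"]))[:,0]
    d=np.c_[p,np.ones(len(p))]@rot(c["rotation"]).T
    e=np.array(c["eye"]); t=(z-e[2])/d[:,2]
    return e+t[:,None]*d
def proj(c,P):
    M=rot(c["rotation"]).T; rv=cv2.Rodrigues(M)[0]
    return cv2.projectPoints(np.array(P,float).reshape(-1,3),rv,-M@np.array(c["eye"]),c["mtx"],np.array(c["distortion"]))[0][:,0]
def circ(x,y,z,r):
    a=np.linspace(0,2*np.pi,60); return np.c_[x+r*np.cos(a),y+r*np.sin(a),0*a+z]
def go(x,y,z,yaw=None):
    """tool-frame shift (cm) from the present pose to world x,y,z; yaw = wanted world angle of tool y axis"""
    s=bot.read_state(); M=rot(s["tcp_rot"]); d=M.T@(np.array([x,y,z])-s["position"])*100
    ya=np.arctan2(M[1,1],M[0,1]); t=0 if yaw is None else -((yaw-ya+np.pi/2)%np.pi-np.pi/2)
    print("shift cm",d.round(2),"turn",round(t,3),"now yaw",round(ya,3),"pos",s["position"].round(4),"w",round(s["gripper_width"],3),"t",s["clock"])
E
cat > m.py <<'E'
from h import *
c=camera("top");f=c["frame"]
hsv=cv2.cvtColor(f,cv2.COLOR_RGB2HSV)
def rects(lo,hi,z,box):
    m=cv2.inRange(hsv,lo,hi); k=np.zeros_like(m); x0,y0,x1,y1=box; k[y0:y1,x0:x1]=m[y0:y1,x0:x1]
    m=cv2.morphologyEx(k,cv2.MORPH_CLOSE,np.ones((5,5)))
    ct=max(cv2.findContours(m,0,2)[0],key=cv2.contourArea)
    P=unproj(c,ct[:,0],z)[:,:2]
    r=cv2.minAreaRect((P*1000).astype(np.float32)); return r
print("tray2",rects((105,120,50),(130,255,255),.014,(100,160,190,280)))
print("tray3",rects((105,120,50),(130,255,255),.014,(380,140,470,290)))
print("carton",rects((3,90,50),(20,255,255),.066,(200,225,255,275)))
obj=dict(beakF=((252,132),.07,.025),beakN=((286,236),.07,.025),jar=((228,196),.06,.027),drop=((284,197),.093,.005),
 bigbk=((323,131),.092,.034),bigbt=((349,244),.092,.0185),cru=((344,184),.036,.026))
S=3;ox,oy=190,100
im=cv2.resize(f[oy:oy+180,ox:ox+190,::-1],None,fx=4,fy=3.3333*0+3.3,interpolation=cv2.INTER_CUBIC)
for n,(uv,z,r) in obj.items():
    p=unproj(c,[uv],z)[0]; print(n,p.round(4))
    for zz,rr,col in((z,r,(0,0,255)),(0,{'drop':.021,'bigbt':.03,'cru':.016}.get(n,r),(0,255,0))):
        q=(proj(c,circ(p[0],p[1],zz,rr))-[ox,oy]+.5)*[4,3.3]
        cv2.polylines(im,[q.astype(int)],True,col,1)
cv2.imwrite("pics/ov1.png",im)
E
python3 m.py
```

```text
tray2 ((502.40069580078125, 313.1080627441406), (158.10064697265625, 82.13150024414062), 5.37377405166626)
tray3 ((524.6026611328125, -305.4886779785156), (81.87158966064453, 236.00132751464844), 80.22389221191406)
carton ((446.1392822265625, 117.46175384521484), (40.19533157348633, 50.759910583496094), 40.28878402709961)
beakF [0.6943 0.0717 0.07  ]
beakN [ 0.4771 -0.0017  0.07  ]
jar [0.5596 0.121  0.06  ]
drop [0.5564 0.0031 0.093 ]
bigbk [ 0.6931 -0.0757  0.092 ]
bigbt [ 0.4624 -0.1291  0.092 ]
cru [ 0.5896 -0.1264  0.036 ]
```

View pics/ov1.png

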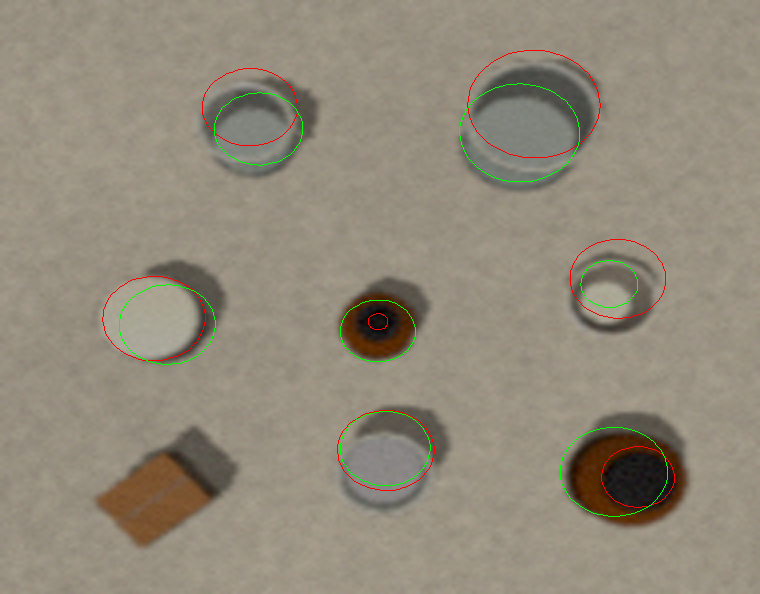

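The overlay shows that the jar, dropper and carton fit. My seeds for the small beaker rims are off: the far rim is really at about pixel (252.5,137) and the near rim at (285.7,242). That gives far beaker ≈ (.684,.071) and near beaker ≈ (.464,-.001). Both trays measure to size within 2 mm. Going to the far beaker first.

```bash
python3 -c "
from h import *
c=camera('top')
print(unproj(c,[(252.5,137),(285.7,242)],.07).round(4))
go(.684,.071,.20,1.665)"
```

```text
[[ 0.6837  0.0705  0.07  ]
 [ 0.4647 -0.0012  0.07  ]]
shift cm [-63.8  -36.81   2.67] turn -0.373 now yaw 1.292 pos [0.172  0.6006 0.2262] w 1.003 t 0.2
```

{"name": "move_arm", "arguments": {"targets": [[[-4.3,-2.5,0,0],[-4.3,-2.5,0,0],[-4.3,-2.5,0,0],[-4.3,-2.5,0,0],[-4.3,-2.5,0,0],[-4.3,-2.5,0,0],[-4.3,-2.5,0,0],[-4.3,-2.5,0,0],[-4.3,-2.5,0,0],[-4.3,-2.5,0,0],[-4.3,-2.5,0,0],[-4.3,-2.5,0,0]]], "gripper": -1}}

```text
clock: 1.4
position: [0.5852, 0.1733, 0.2232]
tcp_rot: [-0.002, 0.131, 0.991, 0.001]
contact_force: [0.8, 0.5, -0.5]
gripper_width: 0.999
```

```bash
python3 -c "
from h import *
go(.684,.071,.20,1.665)"
```

```text
shift cm [-12.21  -7.32   2.27] turn -0.356 now yaw 1.309 pos [0.5852 0.1733 0.2232] w 0.999 t 1.4
```

{"name": "move_arm", "arguments": {"targets": [[[-4.1,-2.4,0.5,0],[-4.1,-2.4,0.5,0],[-4.1,-2.4,0.5,0],[0,0,0.5,-0.14],[0,0,0,-0.14],[0,0,0,-0.09],[0,0,0,0]]]}}

```text
clock: 2.1
position: [0.6926, 0.0555, 0.1987]
tcp_rot: [-0.003, -0.054, 0.999, -0.002]
contact_force: [0.5, -0.6, -0.2]
gripper_width: 1.0
```

```bash
python3 -c "
from h import *
go(.684,.071,.030,1.665)
c=camera('wrist');im=c['frame'][:,:,::-1].copy()
for z,col in((.07,(0,0,255)),(0,(0,255,0))): cv2.polylines(im,[proj(c,circ(.6837,.0705,z,.025)).astype(int)],True,col,1)
cv2.imwrite('pics/w1.png',im)"
```

```text
shift cm [ 0.6   1.69 16.87] turn 0.015 now yaw 1.68 pos [0.6926 0.0555 0.1987] w 1.0 t 2.1
```

View pics/w1.png

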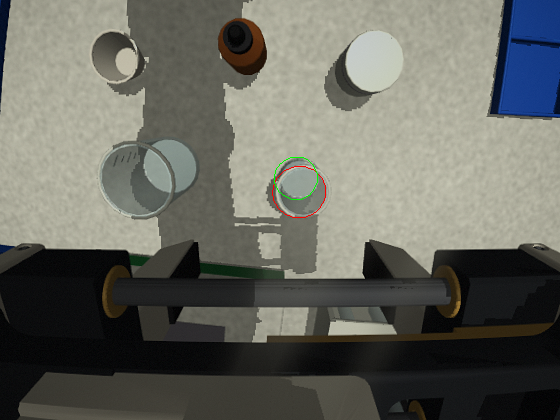

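The wrist view shows the overlay matching the far beaker at (299,190). Descending and gripping.

{"name": "move_arm", "arguments": {"targets": [[[0.6,1.7,0,0.015],[0,0,4.5,0],[0,0,4.5,0],[0,0,3,0],[0,0,0,0]]]}}

```text
clock: 2.65
position: [0.6855, 0.0738, 0.0777]
tcp_rot: [0.0, -0.038, 0.999, -0.001]
contact_force: [-0.3, 0.5, -0.1]
gripper_width: 1.003
```

```bash
python3 -c "
from h import *
go(.684,.071,.030,1.665)"
```

```text
shift cm [ 0.18 -0.26  4.78] turn -0.018 now yaw 1.647 pos [0.6855 0.0738 0.0777] w 1.003 t 2.65
```

{"name": "move_arm", "arguments": {"targets": [[[0.15,-0.25,2.5,0],[0,0,2.2,0],[0,0,0,0]]]}}

```text
clock: 2.95
position: [0.6864, 0.0724, 0.0338]
tcp_rot: [0.002, -0.036, 0.999, -0.001]
contact_force: [0.3, -0.3, 0.5]
gripper_width: 0.998
```

{"name": "move_arm", "arguments": {"targets": [[[0,0,0,0],[0,0,0,0],[0,0,0,0],[0,0,0,0],[0,0,0,0],[0,0,0,0],[0,0,0,0],[0,0,0,0]]], "gripper": 1}}

```text
clock: 3.75
position: [0.6908, 0.0734, 0.0423]
tcp_rot: [0.007, -0.035, 0.999, -0.0]
contact_force: [0.5, -0.2, -0.7]
gripper_width: 0.524
```

Gripped: width .524 × 92 mm ≈ 48 mm. Zero-shift rows drift upward by about 1 mm each, so I'll compensate for that from here on. Lifting.

{"name": "move_arm", "arguments": {"targets": [[[0,0,-3,0],[0,0,-4,0],[0,0,-4,0]]]}}

```text
clock: 4.05
position: [0.6844, 0.0727, 0.1474]
tcp_rot: [-0.0, -0.034, 0.999, -0.001]
contact_force: [0.5, 0.2, 0.2]
gripper_width: 0.526
```

```bash
python3 -c "
from h import *
go(.5412,.3168,.15,1.665)"
```

```text
shift cm [12.6  25.33 -0.32] turn -0.025 now yaw 1.64 pos [0.6844 0.0727 0.1474] w 0.526 t 4.05
```

{"name": "move_arm", "arguments": {"targets": [[[1.4,2.8,0,0],[2.0,4.1,0,0],[2.0,4.1,0,0],[2.0,4.1,0,0],[2.0,4.1,0,0],[1.8,3.6,0,0],[1.0,2.0,0,-0.02],[0,0,0,0]]]}}

```text
clock: 4.85
position: [0.5451, 0.3185, 0.1522]
tcp_rot: [0.006, -0.042, 0.999, -0.001]
contact_force: [-0.5, -0.1, -0.6]
gripper_width: 0.532
```

```bash
python3 -c "
from h import *
go(.5412,.3168,.10,1.665)
c=camera('scene');im=c['frame'][:,:,::-1]
cv2.imwrite('pics/s1.png',cv2.resize(im[20:220,200:450],None,fx=3,fy=3))"
```

```text
shift cm [ 0.46 -0.12  5.21] turn -0.009 now yaw 1.656 pos [0.5451 0.3185 0.1522] w 0.532 t 4.85
```

View pics/s1.png

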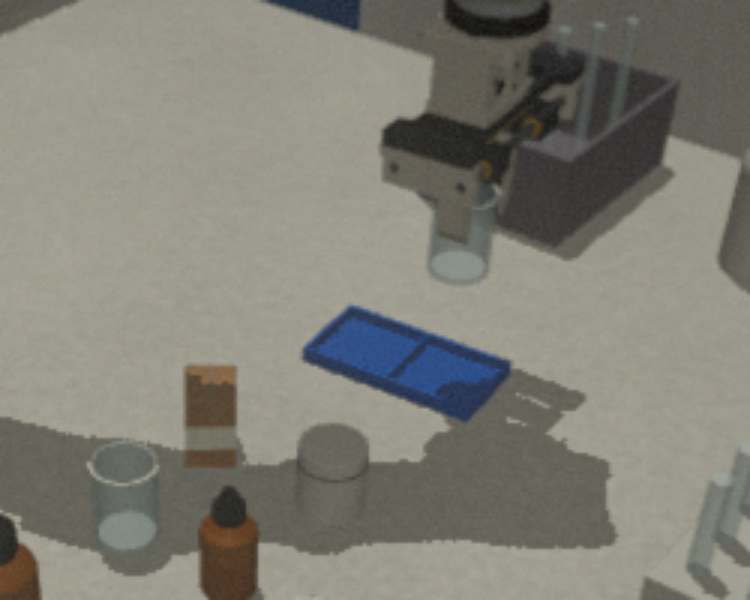

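The scene view shows the beaker held upright, its underside centre at crop pixel (459,266), which is full-frame (353,108.7).

```bash
python3 -c "
from h import *
c=camera('scene')
for z in (.09,.1,.11,.12,.13,.152): print(z,proj(c,[(.5451,.3185,z)]))"
```

```text
0.09 [[354.11961687 116.82861788]]
0.1 [[354.572661   113.28554177]]
0.11 [[355.03088955 109.70308801]]
0.12 [[355.49439517 106.08057025]]
0.13 [[355.9632728  102.41728555]]
0.152 [[357.01419614  94.21098514]]
```

{"name": "move_arm", "arguments": {"targets": [[[0.45,-0.1,3,0],[0,0,4,0],[0,0,2.5,0],[0,0,0.1,0]]]}}

```text
clock: 5.35
position: [0.5509, 0.3065, 0.0555]
tcp_rot: [0.01, -0.035, 0.999, -0.002]
contact_force: [-1.1, 5.3, -2.9]
gripper_width: 0.529
```

```bash
python3 -c "
from h import *
go(.5412,.3168,.043,1.665)"
```

```text
shift cm [0.92 1.1  1.23] turn -0.025 now yaw 1.64 pos [0.5509 0.3065 0.0555] w 0.529 t 5.35
```

```bash
python3 -c "
from h import *
c=camera('scene');im=c['frame'][:,:,::-1]
cv2.imwrite('pics/s2.png',cv2.resize(im[40:190,270:420],None,fx=4,fy=4,interpolation=cv2.INTER_CUBIC))
go(.5412,.3168,.043,1.665)
s=bot.read_state();print(s['contact_force'],s['torque'],s['joint_pos'],s['tcp_rot'])"
```

```text
shift cm [0.99 1.11 1.36] turn -0.025 now yaw 1.64 pos [0.5515 0.3064 0.0569] w 0.53 t 5.4
[ 0.90152814 -0.51897371 -0.46187333] [-0.01390217  0.04820075 -0.02343648] [-0.6791589   0.61122749  0.11639687  1.75110323 -0.07502217  0.76871379
  1.10911533] [ 0.0102489  -0.03446004  0.99935097 -0.00226105]
```

View pics/s2.png

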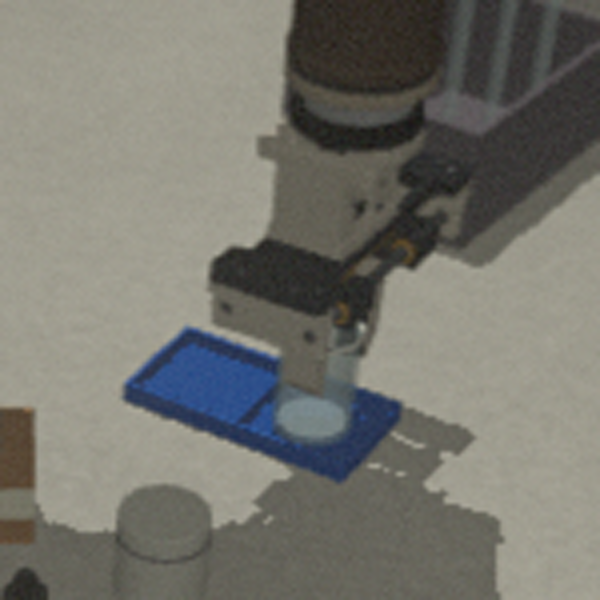

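The scene view shows the beaker above the far place, about 1 cm off in -y with nothing touching. Correcting before lowering.

{"name": "move_arm", "arguments": {"targets": [[[0.5,0.6,0.1,0],[0.5,0.5,0.1,-0.02],[0,0,0.1,0]]]}}

```text
clock: 5.7
position: [0.5432, 0.3161, 0.0572]
tcp_rot: [0.012, -0.044, 0.999, -0.002]
contact_force: [0.5, -0.5, -1.6]
gripper_width: 0.527
```

```bash
python3 -c "
from h import *
go(.5412,.3168,.043,1.665)"
```

```text
shift cm [0.23 0.1  1.41] turn -0.007 now yaw 1.658 pos [0.5432 0.3161 0.0572] w 0.527 t 5.7
```

{"name": "move_arm", "arguments": {"targets": [[[0.25,0.1,0.5,0],[0.05,0,0.5,0],[0.05,0,0.4,0]]]}}

```text
clock: 6.0
position: [0.5422, 0.318, 0.0457]
tcp_rot: [0.015, -0.044, 0.999, -0.001]
contact_force: [-6.8, -6.0, 35.6]
gripper_width: 0.53
```

{"name": "move_arm", "arguments": {"targets": [[[0.05,0,0.3,0]]]}}

```text
clock: 6.1
position: [0.5426, 0.3181, 0.0453]
tcp_rot: [0.016, -0.044, 0.999, -0.0]
contact_force: [-12.4, -9.0, 43.2]
gripper_width: 0.528
```

Contact with the floor (z force). Releasing, then rising.

{"name": "move_arm", "arguments": {"targets": [[[0,0,-0.1,0],[0,0,0,0],[0,0,0,0],[0,0,0,0]]], "gripper": -1}}

```text
clock: 6.5
position: [0.5432, 0.3179, 0.0469]
tcp_rot: [0.017, -0.044, 0.999, 0.0]
contact_force: [-0.1, -0.3, -0.7]
gripper_width: 0.823
```

{"name": "move_arm", "arguments": {"targets": [[[0,0,-1,0],[0,0,-3,0],[0,0,-4,0],[0,0,-3,0]]]}}

```text
clock: 6.9
position: [0.5364, 0.3156, 0.1558]
tcp_rot: [0.012, -0.043, 0.999, -0.003]
contact_force: [0.4, -0.3, 0.1]
gripper_width: 0.997
```

```bash
python3 -c "
from h import *
go(.5593,.120,.15,1.665)
print(bot.read_state()['tcp_rot'])"
```

```text
shift cm [ -0.56 -19.68   0.73] turn -0.007 now yaw 1.658 pos [0.5364 0.3156 0.1558] w 0.997 t 6.9
[ 0.01223892 -0.04345634  0.99897577 -0.00302633]
```

{"name": "move_arm", "arguments": {"targets": [[[-0.1,-3,0,0],[-0.1,-4.5,0,0],[-0.1,-4.5,0,0],[-0.1,-4.5,0,0],[-0.1,-3.2,0,0],[0,0,0.1,0]]]}}

```text
clock: 7.5
position: [0.5623, 0.1171, 0.1649]
tcp_rot: [0.018, -0.046, 0.999, 0.0]
contact_force: [-0.4, -0.4, 0.3]
gripper_width: 0.999
```

```bash
python3 -c "
from h import *
c=camera('wrist');im=c['frame'][:,:,::-1].copy()
for z,col in((.06,(0,0,255)),(0,(0,255,0))): cv2.polylines(im,[proj(c,circ(.5596,.121,z,.027)).astype(int)],True,col,1)
cv2.imwrite('pics/w2.png',im)
go(.5593,.120,.025,1.665)"
```

```text
shift cm [ 0.76  0.05 13.95] turn -0.001 now yaw 1.664 pos [0.5619 0.1197 0.1647] w 1.001 t 7.55
```

View pics/w2.png

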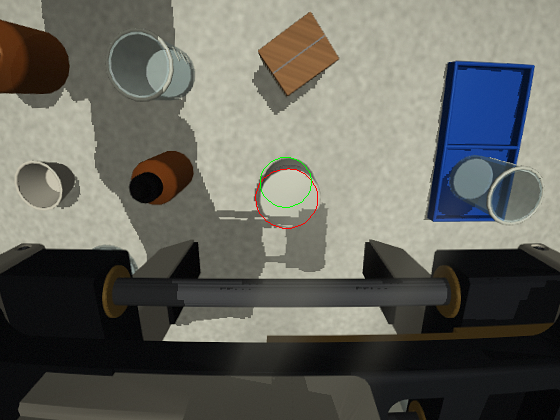

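The wrist view shows the jar matching the overlay at (287,198), and the first beaker standing upright in tray2's far place. Descending on the jar.

{"name": "move_arm", "arguments": {"targets": [[[0.75,0,3,0],[0,0,4.5,0],[0,0,4,0],[0,0,0.2,0]]]}}

```text
clock: 7.95
position: [0.5608, 0.1261, 0.0479]
tcp_rot: [0.021, -0.049, 0.999, 0.004]
contact_force: [-0.7, -0.1, 0.2]
gripper_width: 1.001
```

```bash
python3 -c "
from h import *
go(.5593,.120,.023,1.665)"
```

```text
shift cm [ 0.31 -0.61  2.47] turn 0.004 now yaw 1.669 pos [0.5608 0.1261 0.0479] w 1.001 t 7.95
```

{"name": "move_arm", "arguments": {"targets": [[[0.3,-0.6,1.4,0],[0,0,1.2,0],[0,0,0.15,0],[0,0,0.1,0]]]}}

```text
clock: 8.35
position: [0.5613, 0.1256, 0.0221]
tcp_rot: [0.022, -0.051, 0.998, 0.005]
contact_force: [0.4, -0.5, -0.0]
gripper_width: 1.002
```

{"name": "move_arm", "arguments": {"targets": [[[0,0,0.1,0],[0,0,0.1,0],[0,0,0.1,0],[0,0,0.1,0],[0,0,0.1,0],[0,0,0.1,0]]], "gripper": 1}}

```text
clock: 8.95
position: [0.564, 0.1269, 0.0198]
tcp_rot: [0.025, -0.052, 0.998, 0.006]
contact_force: [-5.5, -2.0, 20.9]
gripper_width: 0.581
```

{"name": "move_arm", "arguments": {"targets": [[[0,0,-2,0],[0,0,-4,0],[0,0,-4,0],[0,0,-2,0]]]}}

```text
clock: 9.35
position: [0.5549, 0.1238, 0.1393]
tcp_rot: [0.02, -0.051, 0.998, 0.005]
contact_force: [0.7, 0.0, -1.0]
gripper_width: 0.583
```

```bash
python3 -c "
from h import *
go(.4675,.3094,.12,1.665);print(bot.read_state()['tcp_rot'])"
```

```text
shift cm [ 6.87 19.34  1.8 ] turn 0.008 now yaw 1.673 pos [0.5549 0.1238 0.1393] w 0.583 t 9.35
[ 0.02039387 -0.0512241   0.99846675  0.00493345]
```

{"name": "move_arm", "arguments": {"targets": [[[1.0,3,0.2,0],[1.6,4.4,0.2,0],[1.6,4.4,0.2,0],[1.6,4.4,0.2,0],[1.2,3.2,0.2,0],[0,0,0.1,0]]]}}

```text
clock: 9.95
position: [0.4664, 0.3149, 0.1304]
tcp_rot: [0.024, -0.048, 0.999, 0.006]
contact_force: [-0.2, -0.5, -1.7]
gripper_width: 0.58
```

```bash
python3 -c "
from h import *
go(.4675,.3094,.045,1.665);print(bot.read_state()['tcp_rot'])"
```

```text
shift cm [ 0.36 -0.64  8.53] turn 0.002 now yaw 1.667 pos [0.4664 0.3149 0.1304] w 0.58 t 9.95
[ 0.02439844 -0.04782813  0.99853902  0.00608309]
```

{"name": "move_arm", "arguments": {"targets": [[[0.35,-0.6,3,0],[0,0,3,0],[0,0,1.5,0],[0,0,0.1,0]]]}}

```text
clock: 10.35
position: [0.4669, 0.3104, 0.0521]
tcp_rot: [0.025, -0.05, 0.998, 0.006]
contact_force: [0.1, -0.5, -0.8]
gripper_width: 0.581
```

```bash
python3 -c "
from h import *
go(.4675,.3094,.024,1.665);print(bot.read_state()['tcp_rot'])"
```

```text
shift cm [ 0.09 -0.13  2.81] turn 0.005 now yaw 1.67 pos [0.4669 0.3104 0.0521] w 0.581 t 10.35
[ 0.02488846 -0.04951482  0.99844291  0.0063724 ]
```

{"name": "move_arm", "arguments": {"targets": [[[0.1,-0.1,0.9,0],[0,0,0.9,0],[0,0,0.5,0]]]}}

```text
clock: 10.65
position: [0.4685, 0.309, 0.0291]
tcp_rot: [0.026, -0.049, 0.998, 0.007]
contact_force: [-0.1, 0.4, -1.3]
gripper_width: 0.581
```

{"name": "move_arm", "arguments": {"targets": [[[0,0,0.2,0],[0,0,0.2,0]]]}}

```text
clock: 10.85
position: [0.4691, 0.3091, 0.025]
tcp_rot: [0.026, -0.049, 0.998, 0.007]
contact_force: [0.9, 0.7, -1.3]
gripper_width: 0.58
```

{"name": "move_arm", "arguments": {"targets": [[[0,0,0.2,0]]]}}

```text
clock: 10.95
position: [0.4695, 0.3092, 0.0237]
tcp_rot: [0.026, -0.049, 0.998, 0.007]
contact_force: [-9.1, -4.9, 36.5]
gripper_width: 0.582
```

{"name": "move_arm", "arguments": {"targets": [[[0,0,0.05,0],[0,0,0,0],[0,0,0,0],[0,0,0,0]]], "gripper": -1}}

```text
clock: 11.35
position: [0.4705, 0.3102, 0.0246]
tcp_rot: [0.027, -0.049, 0.998, 0.008]
contact_force: [0.3, -0.4, 0.7]
gripper_width: 0.875
```

{"name": "move_arm", "arguments": {"targets": [[[0,0,-1,0],[0,0,-3,0],[0,0,-4,0],[0,0,-4,0]]]}}

```text
clock: 11.75
position: [0.461, 0.3056, 0.1443]
tcp_rot: [0.023, -0.049, 0.999, 0.005]
contact_force: [0.1, 0.5, 0.4]
gripper_width: 1.0
```

```bash
python3 -c "
from h import *
go(.445,.117,.16,.703);print(bot.read_state()['tcp_rot'])"
```

```text
shift cm [  3.34 -18.6   -1.86] turn 0.965 now yaw 1.668 pos [0.461  0.3056 0.1443] w 1.0 t 11.75
[ 0.02315239 -0.04864809  0.99853669  0.00466985]
```

{"name": "move_arm", "arguments": {"targets": [[[0.6,-3.5,-0.3,0],[0.8,-4.5,-0.3,0],[0.8,-4.5,-0.2,0],[0.8,-4.5,0,0],[0.4,-1.8,0,0],[0,0,0,0.14],[0,0,0,0.14],[0,0,0,0.14],[0,0,0,0.14],[0,0,0,0.14],[0,0,0,0.14],[0,0,0,0.13]]]}}

```text
clock: 12.95
position: [0.4475, 0.11, 0.164]
tcp_rot: [0.023, 0.439, 0.898, 0.026]
contact_force: [-0.3, 0.3, -0.8]
gripper_width: 1.0
```

```bash
python3 -c "
from h import *
c=camera('wrist');im=c['frame'][:,:,::-1].copy()
a=.703;e=np.array([np.cos(a),np.sin(a)]);f=np.array([-e[1],e[0]])
for z,col in((.066,(0,0,255)),(0,(0,255,0))):
  P=[np.r_[np.array([.445,.117])+i*.02*e+j*.024*f,z] for i,j in((1,1),(1,-1),(-1,-1),(-1,1))]
  cv2.polylines(im,[proj(c,P).astype(int)],True,col,1)
cv2.polylines(im,[proj(c,circ(.4647,-.0012,.07,.025)).astype(int)],True,(0,0,255),1)
cv2.imwrite('pics/w3.png',im)
go(.445,.117,.028,.703);print(bot.read_state()['tcp_rot'])"
```

```text
shift cm [ 0.95 -0.69 13.57] turn -0.05 now yaw 0.653 pos [0.4476 0.1101 0.164 ] w 0.996 t 13.0
[0.02260555 0.44291896 0.89589975 0.02598883]
```

View pics/w3.png

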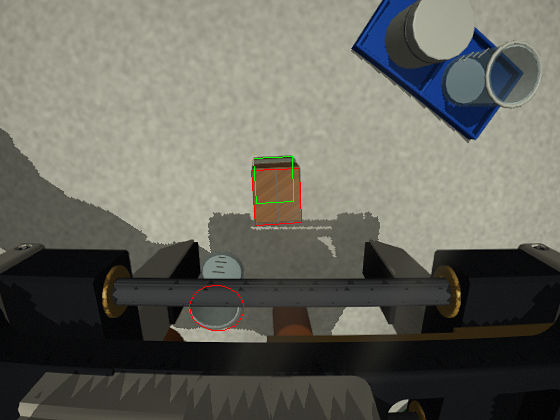

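The wrist view shows the carton overlay fitting to 1–2 px at (276,196). Both tray2 pieces stand in their places. The tool tilt has crept up to about 0.07 rad, so I'm watching it. Descending.

{"name": "move_arm", "arguments": {"targets": [[[0.95,-0.7,3,-0.05],[0,0,4.5,0],[0,0,3,0],[0,0,0.2,0]]]}}

```text
clock: 13.4
position: [0.4458, 0.1185, 0.0578]
tcp_rot: [0.026, 0.415, 0.909, 0.029]
contact_force: [-0.9, 0.6, 0.9]
gripper_width: 0.998
```

```bash
sed -i '/print("shift/a\    print("tool z",M[:,2].round(3))' h.py; python3 -c "
from h import *
go(.445,.117,.028,.703)"
```

```text
shift cm [ 0.01 -0.38  2.96] turn 0.013 now yaw 0.716 pos [0.4458 0.1185 0.0578] w 0.998 t 13.4
tool z [ 0.071  0.032 -0.997]
```

{"name": "move_arm", "arguments": {"targets": [[[0,-0.4,1.6,0.013],[0,0,1.4,0]]]}}

```text
clock: 13.6
position: [0.4462, 0.1173, 0.0295]
tcp_rot: [0.026, 0.419, 0.907, 0.03]
contact_force: [0.5, 0.1, 0.5]
gripper_width: 1.003
```

{"name": "move_arm", "arguments": {"targets": [[[0,0,0.1,0],[0,0,0.1,0],[0,0,0.1,0],[0,0,0.1,0],[0,0,0.05,0],[0,0,0,0],[0,0,0,0]]], "gripper": 1}}

```text
clock: 14.3
position: [0.4486, 0.1184, 0.0296]
tcp_rot: [0.027, 0.417, 0.908, 0.032]
contact_force: [-2.3, -3.1, 8.5]
gripper_width: 0.451
```

```bash
python3 -c "
from h import *
go(.445,.117,.14,.703)"
```

```text
shift cm [ -0.12   0.54 -11.03] turn 0.008 now yaw 0.711 pos [0.4486 0.1184 0.0296] w 0.451 t 14.3
tool z [ 0.077  0.036 -0.996]
```

{"name": "move_arm", "arguments": {"targets": [[[0,0,-3,0],[0,0,-5,0],[0,0,-5,0],[0,0,-5,0]]]}}

```text
clock: 14.7
position: [0.4307, 0.1099, 0.2078]
tcp_rot: [0.023, 0.418, 0.908, 0.026]
contact_force: [1.7, 1.7, -0.8]
gripper_width: 0.436
```

```bash
python3 -c "
from h import *
go(.5246,-.3055,.18,1.400)"
```

```text
shift cm [-37.6  -20.08   2.19] turn -0.691 now yaw 0.709 pos [0.4307 0.1099 0.2078] w 0.436 t 14.7
tool z [ 0.064  0.028 -0.998]
```

{"name": "move_arm", "arguments": {"targets": [[[-2.5,-1.35,0.1,0],[-4.2,-2.25,0.1,0],[-4.3,-2.3,0.1,0],[-4.3,-2.3,0.1,0],[-4.3,-2.3,0.1,0],[-4.3,-2.3,0.1,0],[-4.3,-2.3,0.1,0],[-4.3,-2.3,0.1,0],[-3.5,-1.8,0,0]]]}}

```text
clock: 15.6
position: [0.529, -0.2913, 0.2005]
tcp_rot: [0.028, 0.409, 0.912, 0.034]
contact_force: [0.9, 0.6, -0.9]
gripper_width: 0.433
```

{"name": "move_arm", "arguments": {"targets": [[[0,0,0,-0.14],[0,0,0,-0.14],[0,0,0,-0.14],[0,0,0,-0.14],[0,0,0,-0.12]]]}}

```text
clock: 16.1
position: [0.5264, -0.3003, 0.1977]
tcp_rot: [0.036, 0.075, 0.996, 0.02]
contact_force: [-0.1, -0.3, -1.6]
gripper_width: 0.434
```

```bash
python3 -c "
from h import *
go(.5246,-.3055,.06,1.400)"
```

```text
shift cm [ 1.03 -1.18 13.7 ] turn 0.022 now yaw 1.422 pos [ 0.5264 -0.3003  0.1977] w 0.434 t 16.1
tool z [ 0.074  0.035 -0.997]
```

{"name": "move_arm", "arguments": {"targets": [[[1.0,-1.2,4,0.02],[0,0,4,0],[0,0,4,0],[0,0,1.5,0]]]}}

```text
clock: 16.5
position: [0.5266, -0.3076, 0.0609]
tcp_rot: [0.039, 0.083, 0.996, 0.02]
contact_force: [1.0, 0.1, -0.5]
gripper_width: 0.431
```

```bash
python3 -c "
from h import *
go(.5246,-.3055,.034,1.400)
c=camera('scene');im=c['frame'][:,:,::-1]
cv2.imwrite('pics/s3.png',cv2.resize(im[180:380,80:280],None,fx=3,fy=3,interpolation=cv2.INTER_CUBIC))"
```

```text
shift cm [0.43 0.05 2.67] turn 0.007 now yaw 1.407 pos [ 0.5266 -0.3076  0.0609] w 0.431 t 16.5
tool z [ 0.08   0.033 -0.996]
```

View pics/s3.png

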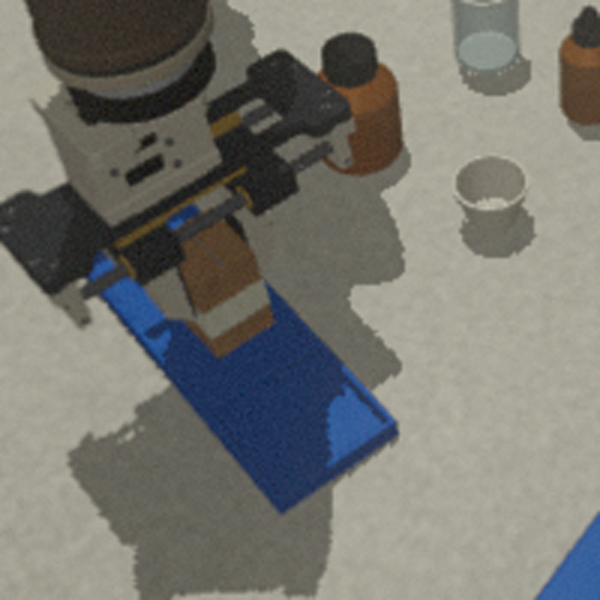

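The scene view shows the carton held, leaning slightly, above the tray's middle place, with the gripper clear of the big bottle. Lowering gently.

{"name": "move_arm", "arguments": {"targets": [[[0.4,0,0.9,0],[0,0,0.9,0],[0,0,0.5,0]]]}}

```text
clock: 16.85
position: [0.5246, -0.3062, 0.0364]
tcp_rot: [0.039, 0.083, 0.996, 0.02]
contact_force: [1.6, -0.8, 20.6]
gripper_width: 0.434
```

{"name": "move_arm", "arguments": {"targets": [[[0,0,0.2,0]]]}}

```text
clock: 16.95
position: [0.5259, -0.3067, 0.0358]
tcp_rot: [0.04, 0.083, 0.996, 0.019]
contact_force: [-2.3, 2.4, 16.0]
gripper_width: 0.429
```

{"name": "move_arm", "arguments": {"targets": [[[0,0,0.15,0]]]}}

```text
clock: 17.05
position: [0.5265, -0.3068, 0.0356]
tcp_rot: [0.041, 0.082, 0.996, 0.019]
contact_force: [-3.9, 3.0, 10.9]
gripper_width: 0.437
```

{"name": "move_arm", "arguments": {"targets": [[[0,0,0,0],[0,0,0,0],[0,0,0,0],[0,0,0,0],[0,0,0,0]]], "gripper": -1}}

```text
clock: 17.55
position: [0.5284, -0.3077, 0.0379]
tcp_rot: [0.043, 0.082, 0.996, 0.018]
contact_force: [0.1, 0.6, -0.1]
gripper_width: 0.817
```

{"name": "move_arm", "arguments": {"targets": [[[0,0,-1,0],[0,0,-3,0],[0,0,-5,0],[0,0,-5,0]]]}}

```text
clock: 17.95
position: [0.5121, -0.3093, 0.1758]
tcp_rot: [0.036, 0.082, 0.996, 0.021]
contact_force: [0.7, -0.3, -0.1]
gripper_width: 1.001
```

```bash
python3 -c "
from h import *
go(.464,-.001,.18,1.40)"
```

```text
shift cm [ 9.81 29.62  0.32] turn 0.007 now yaw 1.407 pos [ 0.5121 -0.3093  0.1758] w 1.001 t 17.95
tool z [ 0.076  0.036 -0.996]
```

{"name": "move_arm", "arguments": {"targets": [[[0.8,2.5,0,0],[1.5,4.6,0,0],[1.5,4.6,0,0],[1.5,4.6,0,0],[1.5,4.6,0,0],[1.5,4.6,0,0],[1.2,3.6,0,0]]]}}

```text
clock: 18.65
position: [0.4692, -0.0083, 0.1944]
tcp_rot: [0.047, 0.089, 0.995, 0.016]
contact_force: [0.9, 0.5, 0.2]
gripper_width: 0.999
```

```bash
python3 -c "
from h import *
c=camera('wrist');im=c['frame'][:,:,::-1].copy()
for z,col in((.07,(0,0,255)),(0,(0,255,0))): cv2.polylines(im,[proj(c,circ(.4647,-.0012,z,.025)).astype(int)],True,col,1)
cv2.imwrite('pics/w4.png',im)
go(.464,-.001,.028,1.40)"
```

```text
shift cm [ 1.94 -0.68 16.5 ] turn -0.001 now yaw 1.399 pos [ 0.4684 -0.0022  0.1942] w 1.001 t 18.7
tool z [ 0.095  0.027 -0.995]
```

View pics/w4.png

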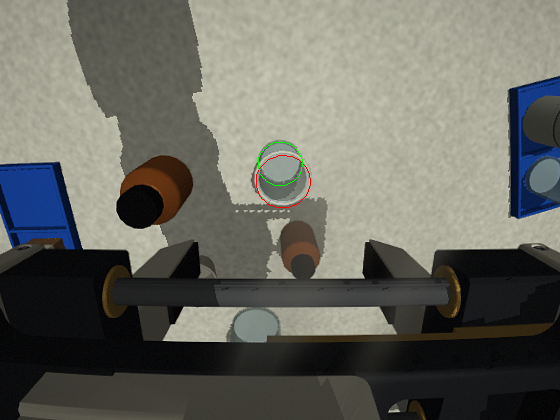

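The wrist view shows the near beaker matching the overlay at (282,180). Descending.

{"name": "move_arm", "arguments": {"targets": [[[1.9,-0.7,4.5,0],[0,0,5,0],[0,0,4,0],[0,0,1,0]]]}}

```text
clock: 19.1
position: [0.4669, 0.0024, 0.0496]
tcp_rot: [0.053, 0.082, 0.995, 0.02]
contact_force: [-0.4, 0.0, -0.4]
gripper_width: 1.003
```

```bash
python3 -c "
from h import *
go(.464,-.001,.027,1.40)"
```

```text
shift cm [ 0.46 -0.49  2.21] turn 0.008 now yaw 1.408 pos [0.4669 0.0024 0.0496] w 1.003 t 19.1
tool z [ 0.108  0.031 -0.994]
```

{"name": "move_arm", "arguments": {"targets": [[[0.3,-0.4,2.2,0],[0,0,0.1,0]]]}}

```text
clock: 19.3
position: [0.4654, -0.0011, 0.0247]
tcp_rot: [0.052, 0.082, 0.995, 0.019]
contact_force: [0.1, 0.8, 0.1]
gripper_width: 0.998
```

{"name": "move_arm", "arguments": {"targets": [[[0,0,0.1,0],[0,0,0.1,0],[0,0,0.1,0],[0,0,0.1,0],[0,0,0.1,0]]], "gripper": 1}}

```text
clock: 19.8
position: [0.469, -0.0011, 0.0236]
tcp_rot: [0.055, 0.083, 0.995, 0.02]
contact_force: [-0.1, -0.4, -0.4]
gripper_width: 0.614
```

```bash
python3 -c "
from h import *
go(.464,-.001,.027,1.40)"
```

```text
shift cm [ 0.45 -0.06 -0.4 ] turn 0.007 now yaw 1.407 pos [ 0.469  -0.0011  0.0236] w 0.614 t 19.8
tool z [ 0.112  0.031 -0.993]
```

Not closed yet (56 mm). Giving it two more rows.

{"name": "move_arm", "arguments": {"targets": [[[-0.1,0,0.1,0],[-0.1,0,0.05,0]]]}}

```text
clock: 20.0
position: [0.4701, -0.0014, 0.0231]
tcp_rot: [0.054, 0.083, 0.995, 0.02]
contact_force: [-9.5, -0.4, 22.4]
gripper_width: 0.539
```

{"name": "move_arm", "arguments": {"targets": [[[0,0,-3,0],[0,0,-5,0],[0,0,-5,0],[0,0,-5,0]]]}}

```text
clock: 20.4
position: [0.4461, -0.0079, 0.2009]
tcp_rot: [0.047, 0.083, 0.995, 0.018]
contact_force: [1.7, 0.4, -0.4]
gripper_width: 0.535
```

```bash
python3 -c "
from h import *
go(.4477,-.2922,.18,1.40)"
```

```text
shift cm [ -4.74 -28.08   1.28] turn 0.006 now yaw 1.406 pos [ 0.4461 -0.0079  0.2009] w 0.535 t 20.4
tool z [ 0.097  0.028 -0.995]
```

{"name": "move_arm", "arguments": {"targets": [[[-0.5,-2.8,0.1,0],[-0.9,-4.8,0.1,0],[-0.9,-4.8,0.1,0],[-0.9,-4.8,0.1,0],[-0.9,-4.8,0.1,0],[-0.8,-4.4,0.1,0],[-0.2,-1.6,0.1,0]]]}}

```text
clock: 21.1
position: [0.4581, -0.2981, 0.195]
tcp_rot: [0.057, 0.076, 0.995, 0.021]
contact_force: [-0.4, 0.4, -0.9]
gripper_width: 0.539
```

```bash
python3 -c "
from h import *
go(.452,-.2922,.05,1.40)"
```

```text
shift cm [ 2.29 -0.23 14.34] turn 0.021 now yaw 1.421 pos [ 0.4581 -0.2981  0.195 ] w 0.539 t 21.1
tool z [ 0.117  0.032 -0.993]
```

{"name": "move_arm", "arguments": {"targets": [[[2.2,-0.2,4.5,0.02],[0,0,5,0],[0,0,4,0],[0,0,0.5,0]]]}}

```text
clock: 21.5
position: [0.4531, -0.2994, 0.0517]
tcp_rot: [0.059, 0.09, 0.994, 0.018]
contact_force: [0.4, 0.1, -0.8]
gripper_width: 0.539
```

```bash
python3 -c "
from h import *
go(.452,-.2922,.027,1.40)"
```

```text
shift cm [0.53 0.58 2.45] turn -0.007 now yaw 1.393 pos [ 0.4531 -0.2994  0.0517] w 0.539 t 21.5
tool z [ 0.121  0.026 -0.992]
```

{"name": "move_arm", "arguments": {"targets": [[[0.4,0.6,0.8,0],[0.1,0,0.9,0],[0,0,0.4,0]]]}}

```text
clock: 21.8
position: [0.4529, -0.2921, 0.0319]
tcp_rot: [0.061, 0.09, 0.994, 0.018]
contact_force: [0.1, -1.1, -0.2]
gripper_width: 0.541
```

{"name": "move_arm", "arguments": {"targets": [[[0,0,0.2,0]]]}}

```text
clock: 21.9
position: [0.4538, -0.2921, 0.0307]
tcp_rot: [0.061, 0.09, 0.994, 0.018]
contact_force: [0.5, 0.2, -0.6]
gripper_width: 0.54
```

{"name": "move_arm", "arguments": {"targets": [[[0.05,0,0.3,0]]]}}

```text
clock: 22.0
position: [0.4546, -0.2923, 0.0285]
tcp_rot: [0.062, 0.089, 0.994, 0.017]
contact_force: [0.8, 0.8, -0.3]
gripper_width: 0.539
```

{"name": "move_arm", "arguments": {"targets": [[[0.05,0,0.2,0]]]}}

```text
clock: 22.1
position: [0.4552, -0.2924, 0.0272]
tcp_rot: [0.063, 0.089, 0.994, 0.017]
contact_force: [-3.3, 1.6, 14.4]
gripper_width: 0.538
```

Touched down as predicted (.027). Releasing, then a tall fast rise to unwind some of the tilt.

{"name": "move_arm", "arguments": {"targets": [[[0,0,0.05,0],[-0.05,0,0,0],[-0.05,0,0,0],[-0.05,0,0,0]]], "gripper": -1}}

```text
clock: 22.5
position: [0.4576, -0.2934, 0.0281]
tcp_rot: [0.064, 0.089, 0.994, 0.017]
contact_force: [0.0, -0.2, 0.2]
gripper_width: 0.837
```

{"name": "move_arm", "arguments": {"targets": [[[0,0,-1,0],[0,0,-4,0],[0,0,-5,0],[0,0,-5,0],[0,0,-5,0],[0,0,-5,0],[0,0,-5,0],[0,0,-5,0]]]}}

```text
clock: 23.3
position: [0.4066, -0.3001, 0.3753]
tcp_rot: [0.058, 0.092, 0.994, 0.018]
contact_force: [1.9, -0.4, -0.2]
gripper_width: 1.001
```

```bash
python3 -c "
from h import *
go(.558,.003,.30,1.40)"
```

```text
shift cm [-8.34 32.16 10.06] turn -0.011 now yaw 1.389 pos [ 0.4066 -0.3001  0.3753] w 1.001 t 23.3
tool z [ 0.119  0.026 -0.993]
```

{"name": "move_arm", "arguments": {"targets": [[[-0.7,2.5,0.7,0],[-1.2,4.6,1.4,0],[-1.2,4.6,1.4,0],[-1.2,4.6,1.4,0],[-1.2,4.6,1.4,0],[-1.2,4.6,1.4,0],[-1.2,4.6,1.4,0],[-0.6,2.3,1.4,0]]]}}

```text
clock: 24.1
position: [0.5658, 0.0017, 0.3115]
tcp_rot: [0.07, 0.102, 0.992, 0.015]
contact_force: [-0.9, -0.6, 0.3]
gripper_width: 1.001
```

```bash
python3 -c "
from h import *
go(.561,.003,.17,1.40)"
```

```text
shift cm [ 2.42 -0.6  13.93] turn -0.031 now yaw 1.369 pos [0.5658 0.0017 0.3115] w 1.001 t 24.1
tool z [ 0.143  0.016 -0.99 ]
```

{"name": "move_arm", "arguments": {"targets": [[[2.4,-0.6,4.5,-0.03],[0,0,5,0],[0,0,5,0],[0,0,2,0]]]}}

```text
clock: 24.5
position: [0.5681, 0.0092, 0.1451]
tcp_rot: [0.074, 0.083, 0.994, 0.015]
contact_force: [0.6, -0.0, 0.4]
gripper_width: 1.0
```

```bash
python3 -c "
from h import *
c=camera('wrist');im=c['frame'][:,:,::-1].copy()
for z,r,col in((.093,.005,(0,0,255)),(.078,.012,(255,0,0)),(.054,.021,(0,255,255)),(0,.021,(0,255,0))): cv2.polylines(im,[proj(c,circ(.5564,.0031,z,r)).astype(int)],True,col,1)
cv2.imwrite('pics/w5.png',im)
go(.559,.003,.031,1.40)"
```

```text
shift cm [ 2.37 -1.22 11.  ] turn 0.008 now yaw 1.408 pos [0.5677 0.0092 0.1436] w 1.004 t 24.55
tool z [ 0.149  0.018 -0.989]
```

View pics/w5.png

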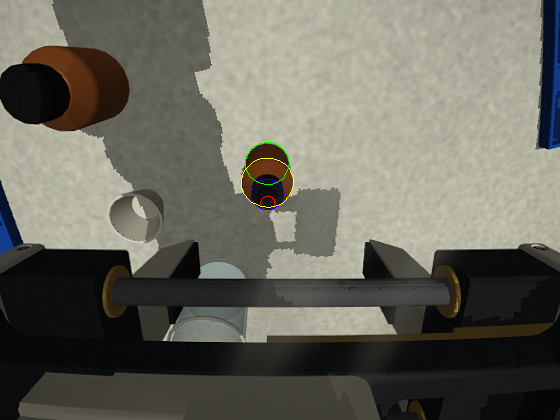

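The wrist view shows the dropper's base, shoulder and cap rings all matching at (267,163–202). Descending.

{"name": "move_arm", "arguments": {"targets": [[[2.3,-1.2,2,0],[0,0,4.5,0],[0,0,3.3,0],[0,0,0.3,0]]]}}

```text
clock: 24.95
position: [0.5605, 0.002, 0.0421]
tcp_rot: [0.076, 0.083, 0.994, 0.015]
contact_force: [0.0, 0.1, 0.1]
gripper_width: 1.001
```

```bash
python3 -c "
from h import *
go(.559,.003,.031,1.40)"
```

```text
shift cm [0.33 0.03 1.07] turn 0.008 now yaw 1.408 pos [0.5605 0.002  0.0421] w 1.001 t 24.95
tool z [ 0.154  0.017 -0.988]
```

{"name": "move_arm", "arguments": {"targets": [[[0.35,0,1.0,0],[0,0,0.15,0]]]}}

```text
clock: 25.15
position: [0.5601, 0.0026, 0.0323]
tcp_rot: [0.077, 0.083, 0.993, 0.015]
contact_force: [-0.5, -0.0, -1.0]
gripper_width: 0.999
```

{"name": "move_arm", "arguments": {"targets": [[[-0.05,0,0.05,0],[-0.05,0,0.1,0],[-0.05,0,0.1,0],[-0.05,0,0.05,0],[-0.05,0,0.1,0],[-0.05,0,0.05,0],[0,0,0.1,0]]], "gripper": 1}}

```text
clock: 25.85
position: [0.5675, 0.0024, 0.0324]
tcp_rot: [0.081, 0.083, 0.993, 0.016]
contact_force: [-5.0, -1.2, 23.5]
gripper_width: 0.448
```

Opening reads 41 mm, but the drift took the pads about 8 mm off the bottle's axis. Regripping centred.

{"name": "move_arm", "arguments": {"targets": [[[0.05,0,0,0],[0.05,0,0.05,0],[0.05,0,0.1,0]]], "gripper": -1}}

```text
clock: 26.15
position: [0.5664, 0.0026, 0.0306]
tcp_rot: [0.081, 0.083, 0.993, 0.016]
contact_force: [-0.1, 0.1, 0.6]
gripper_width: 0.661
```

```bash
python3 -c "
from h import *
go(.558,.003,.031,1.40)"
```

```text
shift cm [ 0.82 -0.1  -0.17] turn 0.008 now yaw 1.408 pos [0.5664 0.0026 0.0306] w 0.661 t 26.15
tool z [ 0.164  0.018 -0.986]
```

{"name": "move_arm", "arguments": {"targets": [[[0.85,0,-0.1,0]]]}}

```text
clock: 26.25
position: [0.5586, 0.0039, 0.0301]
tcp_rot: [0.082, 0.083, 0.993, 0.016]
contact_force: [-0.4, 0.2, 0.1]
gripper_width: 0.745
```

{"name": "move_arm", "arguments": {"targets": [[[0.15,0,0.1,0],[0.05,0,0.1,0],[0.05,0,0.1,0],[0.05,0,0.05,0],[0.05,0,0.05,0]]], "gripper": 1}}

```text
clock: 26.75
position: [0.5539, 0.0049, 0.0251]
tcp_rot: [0.081, 0.083, 0.993, 0.016]
contact_force: [-3.9, -0.2, 13.2]
gripper_width: 0.457
```

```bash
python3 -c "
from h import *
go(.559,.003,.031,1.40)"
```

```text
shift cm [-0.63 -0.07 -0.5 ] turn 0.008 now yaw 1.408 pos [0.5539 0.0049 0.0251] w 0.457 t 26.75
tool z [ 0.164  0.018 -0.986]
```

{"name": "move_arm", "arguments": {"targets": [[[0,0,-2,0],[0,0,-5,0],[0,0,-5,0],[0,0,-4,0]]]}}

```text
clock: 27.15
position: [0.524, 0.0013, 0.1818]
tcp_rot: [0.075, 0.083, 0.994, 0.014]
contact_force: [0.9, 1.4, -0.9]
gripper_width: 0.457
```

```bash
python3 -c "
from h import *
go(.599,-.3188,.17,1.40)"
```

```text
shift cm [-12.51 -30.37   1.81] turn 0.006 now yaw 1.406 pos [0.524  0.0013 0.1818] w 0.457 t 27.15
tool z [ 0.152  0.016 -0.988]
```

{"name": "move_arm", "arguments": {"targets": [[[-1.0,-2.5,0,0],[-1.8,-4.4,0,0],[-1.9,-4.6,0,0],[-1.9,-4.6,0,0],[-1.9,-4.6,0,0],[-1.9,-4.6,0,0],[-1.6,-4,0,0],[-0.4,-1,0,0]]]}}

```text
clock: 27.95
position: [0.6022, -0.3225, 0.1946]
tcp_rot: [0.081, 0.077, 0.994, 0.016]
contact_force: [-0.4, 0.7, -1.1]
gripper_width: 0.453
```

```bash
python3 -c "
from h import *
go(.599,-.3188,.055,1.40)"
```

```text
shift cm [ 2.59 -0.31 13.72] turn 0.02 now yaw 1.42 pos [ 0.6022 -0.3225  0.1946] w 0.453 t 27.95
tool z [ 0.164  0.02  -0.986]
```

{"name": "move_arm", "arguments": {"targets": [[[2.5,-0.3,4,0.02],[0,0,5,0],[0,0,4,0],[0,0,0.5,0]]]}}

```text
clock: 28.35
position: [0.6, -0.3242, 0.055]
tcp_rot: [0.083, 0.09, 0.992, 0.015]
contact_force: [-0.7, 1.1, -1.7]
gripper_width: 0.454
```

```bash
python3 -c "
from h import *
go(.599,-.3188,.029,1.40)
c=camera('scene');im=c['frame'][:,:,::-1]
cv2.imwrite('pics/s4.png',cv2.resize(im[180:380,80:280],None,fx=3,fy=3,interpolation=cv2.INTER_CUBIC))"
```

```text
shift cm [0.62 0.4  2.55] turn -0.007 now yaw 1.393 pos [ 0.6    -0.3242  0.055 ] w 0.454 t 28.35
tool z [ 0.168  0.015 -0.986]
```

View pics/s4.png

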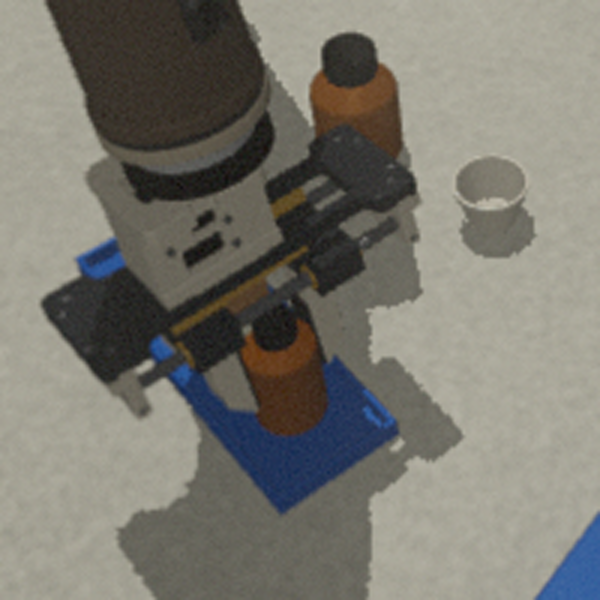

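The scene view shows the dropper upright in the jaws above the far place, its base at about crop pixel (293,428). Lowering.

{"name": "move_arm", "arguments": {"targets": [[[0.4,0.4,0.9,0],[0.1,0,0.9,0],[0.1,0,0.4,0]]]}}

```text
clock: 28.7
position: [0.602, -0.3199, 0.0381]
tcp_rot: [0.087, 0.089, 0.992, 0.014]
contact_force: [0.4, -0.3, -0.9]
gripper_width: 0.455
```

{"name": "move_arm", "arguments": {"targets": [[[0.05,0,0.2,0]]]}}

```text
clock: 28.8
position: [0.6023, -0.3197, 0.0367]
tcp_rot: [0.088, 0.089, 0.992, 0.014]
contact_force: [-0.8, -0.1, -0.4]
gripper_width: 0.454
```

{"name": "move_arm", "arguments": {"targets": [[[0.15,0,0.5,0],[0.1,0,0.2,0]]]}}

```text
clock: 29.0
position: [0.602, -0.3196, 0.0305]
tcp_rot: [0.089, 0.089, 0.992, 0.013]
contact_force: [-0.4, -0.2, -1.4]
gripper_width: 0.455
```

{"name": "move_arm", "arguments": {"targets": [[[0.05,0,0.2,0]]]}}

```text
clock: 29.1
position: [0.6026, -0.3198, 0.0291]
tcp_rot: [0.09, 0.089, 0.992, 0.013]
contact_force: [-0.6, 2.5, 13.4]
gripper_width: 0.451
```

Touchdown at the predicted height. Releasing and rising clear.

{"name": "move_arm", "arguments": {"targets": [[[0.05,0,0,0],[0.05,0,0,0],[0.05,0,0,0],[0.05,0,0,0],[0.05,0,0,0]]], "gripper": -1}}

```text
clock: 29.6
position: [0.6004, -0.32, 0.0293]
tcp_rot: [0.09, 0.089, 0.992, 0.013]
contact_force: [0.4, -0.1, 0.2]
gripper_width: 0.839
```

{"name": "move_arm", "arguments": {"targets": [[[0,0,-1,0],[0,0,-3,0],[0,0,-5,0],[0,0,-5,0],[0,0,-5,0],[0,0,-5,0],[0,0,-5,0],[3,0,-3,0],[4,0,-3,0],[0,0,-1,0]]]}}

```text
clock: 30.6
position: [0.4611, -0.3112, 0.3817]
tcp_rot: [0.09, 0.091, 0.992, 0.012]
contact_force: [-0.1, -0.7, -0.8]
gripper_width: 0.999
```

```bash
python3 -c "
from h import *
c=camera('top');im=c['frame'][:,:,::-1]
cv2.imwrite('pics/t2.png',np.hstack([cv2.resize(im[150:280,a:a+100],None,fx=4,fy=4,interpolation=cv2.INTER_CUBIC) for a in (95,375)]))
c=camera('scene');im=c['frame'][:,:,::-1]
cv2.imwrite('pics/s5.png',cv2.resize(im[90:360,90:420],None,fx=2.2,fy=2.2,interpolation=cv2.INTER_CUBIC))"
```

```text
(no output)
```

View pics/t2.png

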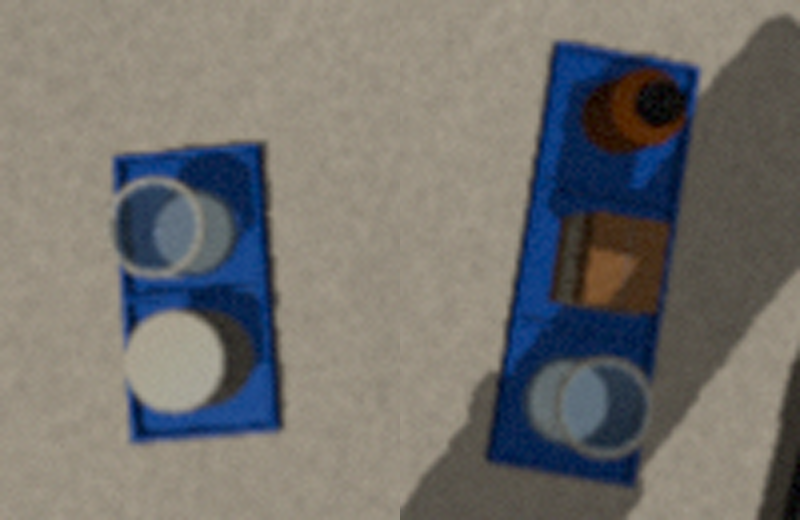

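View pics/s5.png

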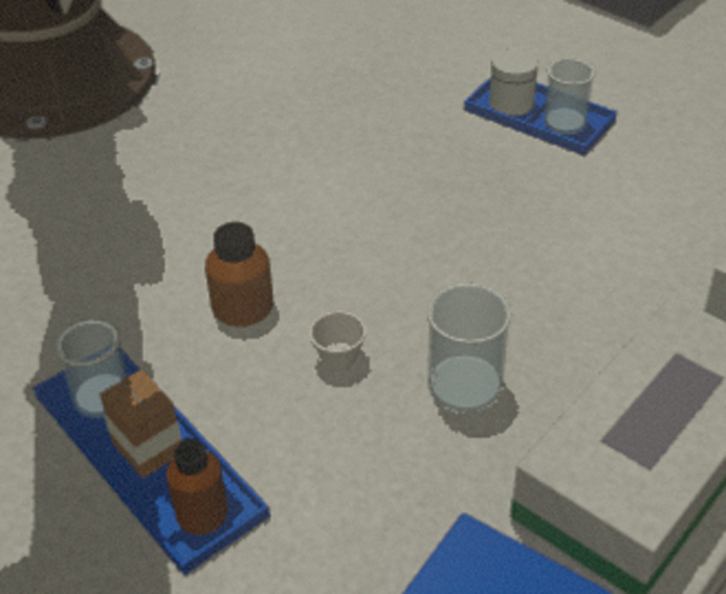

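Both views show all five pieces in their intended places and the bystanders unmoved. I have two views left, so I'll use one for a model overlay to check centring and the carton's seating.

```bash
cat > chk.py <<'E'
from h import *
def T(c0,a,x): a=np.radians(a); return np.array(c0)+x*np.array([np.cos(a),np.sin(a)])
A,B,C=[T((.5246,-.3055),-9.8,x) for x in(-.078,0,.078)]; D,E=[T((.5024,.3131),5.4,x) for x in(-.039,.039)]
def draw(im,c,S,o):
    def pl(P): cv2.polylines(im,[((proj(c,P)-o+.5)*S).astype(int)],True,(0,0,255),1)
    for p,rs in((A,((0.004,.025),(.074,.025))),(E,((.004,.025),(.074,.025))),(D,((.004,.027),(.064,.027))),(C,((.004,.021),(.058,.021),(.082,.012)))):
        for z,r in rs: pl(circ(*p,z,r))
    a=np.radians(-9.8);e=np.array([np.cos(a),np.sin(a)]);f=np.array([-e[1],e[0]])
    for z in(.004,.070): pl([np.r_[B+i*.024*e+j*.02*f,z] for i,j in((1,1),(1,-1),(-1,-1),(-1,1))])
out=[]
for n,x,y,w,h,S in(("top",115,180,55,90,4),("top",390,155,65,120,4),("scene",100,225,120,145,4)):
    c=camera(n); im=cv2.resize(c["frame"][y:y+h,x:x+w,::-1],None,fx=S,fy=S,interpolation=cv2.INTER_CUBIC); draw(im,c,S,[x,y])
    k=np.zeros((580,im.shape[1],3),np.uint8);k[:im.shape[0]]=im;out.append(k)
o=np.hstack(out);print(o.shape);cv2.imwrite("pics/chk.png",o[:,:800] if 0 else cv2.resize(o,(800,int(580*800/o.shape[1]))))
s=bot.read_state();print(s["position"],s["contact_force"])
E
python3 chk.py
```

```text
(580, 960, 3)
[ 0.46624429 -0.3086495   0.37635343] [-0.75735601 -0.42086073 -0.58251905]
```

View pics/chk.png

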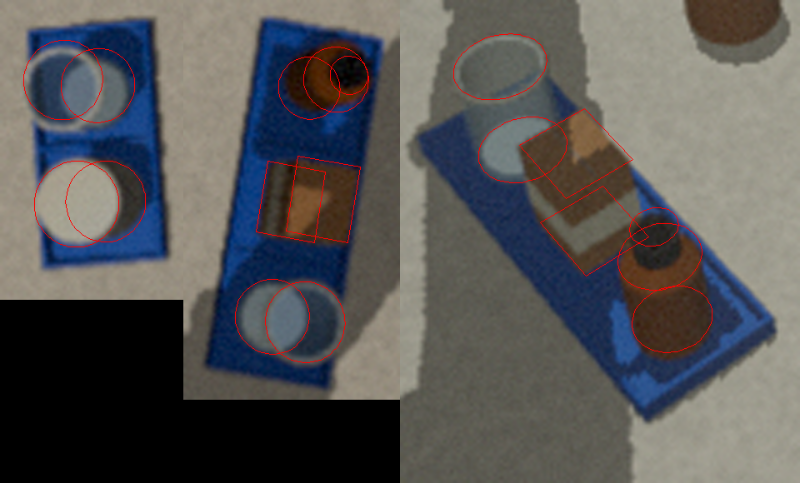

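The overlay shows every piece upright and flat, within about 5 mm of its place centre. The carton's base and top outlines coincide with the model in both cameras. Handing in.

```bash
python3 -c "
from cell import workorder
print(workorder.close_job())"
```

```text
the job is handed in; nothing more can be done
None
```

Both kits are made up and the job is handed in at about 31 s on the robot's clock; `close_job` reports no verdict.

- **Three-place tray:** the carton is in the middle, a small beaker in the end nearer the robot and the dropper bottle in the far end.
- **Two-place tray:** the other small beaker is in the far place and the powder jar in the near one.

**Last checks:**
- I drew the ideal placings over the final pictures: both trays in the top view, and the three-place tray also in the scene view. Each piece looked upright and flat, by eye within about 5 mm of its place centre. The dropper was furthest off, at about 4 mm.
- I judged the big beaker, big bottle and crucible by eye only. They looked unmoved.
- The gripper was open, about 0.38 m up and touching nothing.

**What did not go as planned:**
- **Tool drift:** the tool crept slightly with every row, and its tilt grew to about 0.18 rad by the end. I corrected position as I went, and the pieces stood level once released.
- **First grip on the dropper:** it had drifted about 8 mm off centre, so I opened and gripped again before lifting.
- **Second grip on the dropper:** this was low enough that the gripper body may have been touching the teat. The measured force was 13 N there and 13 N again at touchdown.
- **First beaker:** I pressed harder than intended on setting it down, with a measured upward force of up to 43 N through the fingers.

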